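# Make up two service kits

### The job

Make up two service kits from the loose parts standing close round the trays (not the like ones by the gauge at the back or by the glove at the far left): in the blue tray lay the brass tee in the long slot, branch up, and stand the red-lidded jar and the steel hex adapter upright in the two square bays, one in each. In the yellow tray stand the stepped arbor and the steel tube stub upright in the two square bays, one in each; either bay will do. Leave the barbed plug, the small brass nut and the small hose coupler where they are.

Things in the scene. Friction and masses are not known exactly. Their poses are not given: they have to be found in the camera images.
- blue_tray: Blue kit tray, fixed, 132 x 160 mm; floor 3 mm thick, rims and dividers 15 mm high, 4 mm thick. Black-lined compartments in its own frame: long slot, 46 (x) by 122 mm (y), centred at x = -39, y = 0 mm; two square bays, 74 x 74 mm, centred at x = +25, y = +39 and -39 mm. Origin: centre of its underside on the table, z up.
- yellow_tray: Yellow kit tray, fixed, 132 x 160 mm; floor 3 mm thick, rims and dividers 15 mm high, 4 mm thick. Black-lined compartments in its own frame: long slot, 46 (x) by 122 mm (y), centred at x = -39, y = 0 mm; two square bays, 74 x 74 mm, centred at x = +25, y = +39 and -39 mm. Origin: centre of its underside on the table, z up.
- brass_tee_mid (a point): Brass pipe tee lying on its run, branch pointing up. Run 101 mm long along its own y, 24 mm wide and 24 mm high; branch a round stub of 24 mm diameter on the centre, from the run up to 55 mm above the underside (grasp it there, across any direction). 0.2 kg. Listed point: on the branch axis, 27.5 mm above the underside; z up.
- seal_jar_mid (a point): White plastic jar of seals with a red lid, standing, round, 54 mm diameter, 69 mm high. The lid is the top 15 mm; 0.08 kg. Listed point: on its axis, half-way up (34.5 mm above its underside); z up. (A like jar at the back of the bench, by the pressure gauge, is not meant.)
- hex_adapter_mid (a point): Bright steel reducing hex adapter, standing on its thread: round thread 38 mm diameter up to 36 mm, hexagon 51 x 44 mm from 35 to 57 mm, above it a round tube end of 39 mm diameter up to 94 mm (grasp that). 0.34 kg. Listed point: on its axis, half-way up (47 mm above its underside); z up.
- arbor_mid (a point): Grey steel stepped arbor, standing: round body 43 mm diameter up to 56 mm, then a plain shank of 24 mm diameter up to 98 mm (grasp the shank). 0.42 kg. Listed point: on its axis, half-way up (49 mm above its underside); z up.
- tube_stub_mid (a point): Steel tube stub with flared ends, standing, round, 26 mm diameter, 63 mm high, 0.07 kg. Listed point: on its axis, half-way up (31.5 mm above its underside); z up. (Like small parts at the far left end of the bench, by the glove, are not meant.)
- grease_barb_mid (a point): Small steel barbed plug standing on its round flange, tapering upward, 27 mm diameter, 46 mm high. Not part of any kit: it stays where it is. Listed point: its centre, half-way up.
- nut_small_mid (a point): Small brass hexagon nut lying flat, 28 x 24 mm, 12 mm high. Not part of any kit: it stays where it is. Listed point: its centre, half-way up.
- coupler_small_mid (a point): Small steel hose coupler with a hexagon, lying on its side along its own y, 31 x 68 mm, 27 mm high. Not part of any kit: it stays where it is. Listed point: its centre, half-way up.

How it is judged:
By the outcome, as a careful person would: the job done as asked, in the order asked, and still so for the second after the job is handed in, with the robot touching nothing.
It also fails if it takes over 122 s, if anything falls off the work surface, if the arm or the gripper's body presses on something with over 40 N, if the wrist force passes 120 N, or if a joint passes its speed limit or range.

### The arm

A 7-joint arm with a two-finger parallel gripper is mounted at the origin on a cart in front of the work surface, level with it; the furniture and walls round the work are solid. World frame = base frame: x ahead of the robot, y to its left, z up, the work surface at z = 0. Lengths are in mm, angles in rad, forces in N, time in s.
With the tool pointing down it reaches from about 400 to 850 mm from the base axis. Payload 10.4 kg.
Tool frame: the origin (TCP) lies at the very end of the fingers, on their centre line; the grasp point (between the pads) lies 19 mm behind it (arm.grasp_offset is the distance from the TCP to the grasp point, in mm); z points along the fingers, y is the direction in which the jaws open and shut (so a half turn about z gives the same grasp; the last joint's range is limited). The gripper opens to 85 mm and grips with 20 to 120 N. Pads are 22 mm wide; open, the fingers measure 114 mm over their backs; the gripper's body (76 mm by 85 mm) begins 54 mm behind the grasp point. The pads swing forward as they close: fully open they stand 13 mm farther back than shut.
Start: joints at [1.281, 0.332, -0.065, 1.46, 0.022, 1.35, -0.088], TCP at [164.8, -602.903, 231.338] pointing down, gripper open.
Joint ranges: [-2.6, 2.6], [-0.5, 2.12], [-1.47, 1.34], [0.16, 2.42], [-1.27, 4.41], [0.06, 2.06], [-2.6, 2.6]. Speed limits (rad/s): [2.22, 2.22, 2.79, 2.79, 3.14, 3.14, 3.14].

### API

Orientations are given as a 3x3 rotation matrix whose columns are the frame's x, y, z axes.
In Python, from workcell import arm gives the robot as it stands. Calls block until the motion is done:
- arm.goto(position, orientation): joint-space move of the TCP to a pose.
- arm.line_to(position, velocity=150, ori=None, force_limit=None): straight line of the TCP; ori=None keeps the orientation; velocity is the mean speed in mm/s. With force_limit (N) it stops when the force on the tool has changed by that much, and returns True; else False.
- arm.goto_joints(angles): joint-space move.
- arm.let_go() and arm.close(grasp_force=None): open the fingers fully, or close them until they stop; grasp_force is the grip in N (None keeps the last).
- arm.sleep(seconds).
- arm.ik(position, orientation): joint angles nearest the present ones, or None.
- arm.read_state(): the state.
- arm.read_camera(name): name is "side" or "top"; returns the picture (384x512x3 uint8, blue, green, red); there is no depth.
- arm.get_calibration(name): a dict with "fx", "fy", "cx", "cy" (pixels), "origin" and "rotation" of the camera in the world. Camera axes: x right, y down, z forward; pixel columns grow to the right and rows downward; lengths in mm; the calibration is good to about 2 mm. A picture is of the moment at which its call begins. get_calibration takes no time and is no camera call.
A pose or a line that the arm cannot do raises arm.MotionError and nothing moves.
- arm.sign_off(): hands the job in, once; it reports no verdict.
The state is a dict: "time": time; "q": joint angles; "joint_velocities": joint speeds; "joint_torque": joint torques, N m; "position": TCP position; "eef_rot": TCP orientation; "ft_force": force on the tool from outside, world axes, zero at the start; "wrist_torque": the same for the moment, N m; "width": opening from 0.0 (shut) to 1.0 (fully open).
Only numpy, scipy, OpenCV 4.12 (cv2) and the standard library are available. Lean on these libraries where they do the work, as an engineer would, in place of code of your own. Each camera call takes 0.05 s, during which the arm holds its last target.

## Working session

There is one attempt and no reset: what is moved stays moved. The work goes in short steps, each a Python script; the robot and the scene stay as the last script left them, time stands still between calls to the robot, and variables do not carry over. Pictures are saved under pics/ and viewed, and the job is handed in when it is done.

```bash
ls; mkdir -p pics
python3 - <<'E'
from workcell import arm
import cv2
for n in("top","side"):
    cv2.imwrite(f"pics/{n}0.png",arm.read_camera(n)); c=arm.get_calibration(n); print(n,c)
s=arm.read_state();print(s["time"],s["eef_rot"],s["width"])
E
```

```text
pics
top {'fx': 370.27061537384054, 'fy': 370.27061537384054, 'cx': 251.22214872570487, 'cy': 189.35718896069926, 'origin': array([ 417.2618877 ,   -2.45187854, 1159.03835135]), 'rotation': array([[ 0.0257216 , -0.99327739,  0.11286462],
       [-0.99957914, -0.02706985, -0.01042925],
       [ 0.01341437, -0.11254887, -0.99355564]])}
side {'fx': 489.1956352688902, 'fy': 489.1956352688902, 'cx': 252.88216939902125, 'cy': 191.570634558791, 'origin': array([ -44.7259153 , 1191.23161425,  866.48158744]), 'rotation': array([[-0.90680909, -0.20954359,  0.36577146],
       [-0.42119848,  0.48539744, -0.76614696],
       [-0.01700335, -0.84881141, -0.52842226]])}
0.1 [[ 9.64631743e-01  2.63600993e-01 -3.42238132e-04]
 [ 2.63601215e-01 -9.64630954e-01  1.23377344e-03]
 [-4.90959210e-06 -1.28035141e-03 -9.99999180e-01]] 1.002651949438129
```

Run:
```python
import cv2
a=cv2.imread("pics/top0.png");b=cv2.imread("pics/side0.png")
cv2.imwrite("pics/top0b.png",cv2.resize(a,(800,600),interpolation=3));cv2.imwrite("pics/side0b.png",cv2.resize(b,(800,600),interpolation=3))
```

```text
(no output)
```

View pics/top0b.png

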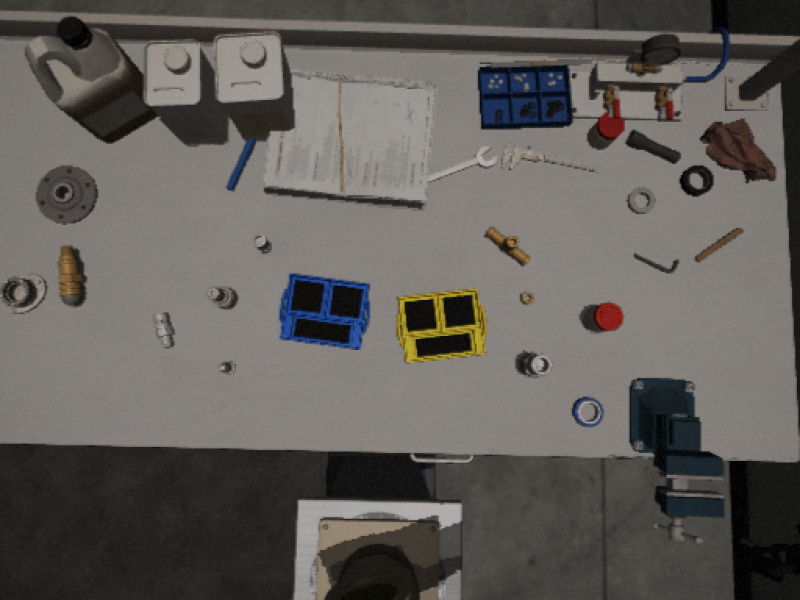

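View pics/side0b.png

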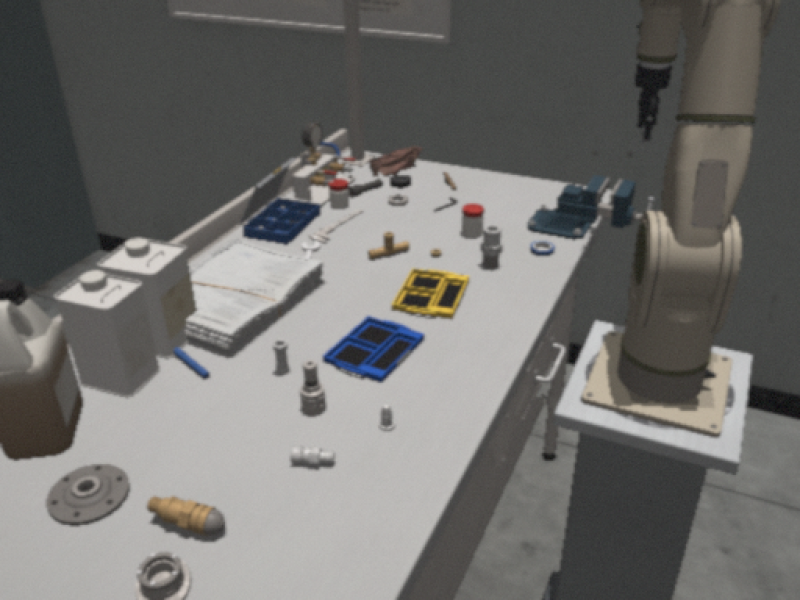

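The views show every part: the stub and arbor left of the blue tray, the tee, jar and adapter right of the yellow one. Next I'll zoom in for exact pixels.

```bash
cat > z.py <<'E'
import cv2
def crop(src,dst,x0,y0,w,h,k,step=10):
    a=cv2.imread(src) if isinstance(src,str) else src
    c=cv2.resize(a[y0:y0+h,x0:x0+w],(w*k,h*k),interpolation=cv2.INTER_CUBIC)
    c=cv2.convertScaleAbs(c,alpha=1.3,beta=10)
    for x in range((x0+step-1)//step*step,x0+w,step):
        cv2.line(c,(int((x-x0+.5)*k),0),(int((x-x0+.5)*k),6),(0,255,0),1)
        cv2.putText(c,str(x),(int((x-x0+.5)*k)-8,16),0,.35,(0,0,255),1)
    for y in range((y0+step-1)//step*step,y0+h,step):
        cv2.line(c,(0,int((y-y0+.5)*k)),(6,int((y-y0+.5)*k)),(0,255,0),1)
        cv2.putText(c,str(y),(8,int((y-y0+.5)*k)+4),0,.35,(0,0,255),1)
    cv2.imwrite(dst,c)
E
python3 - <<'E'
from z import crop
crop("pics/top0.png","pics/tL.png",95,145,145,105,5)
crop("pics/top0.png","pics/tR.png",250,140,155,110,5)
crop("pics/side0.png","pics/sL.png",165,200,115,105,6)
crop("pics/side0.png","pics/sR.png",210,120,130,95,6)
E
```

```text
(no output)
```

View pics/tL.png

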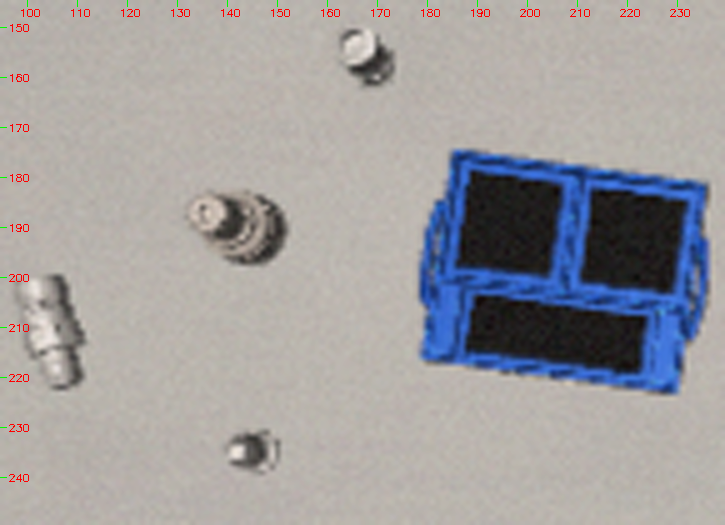

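View pics/tR.png

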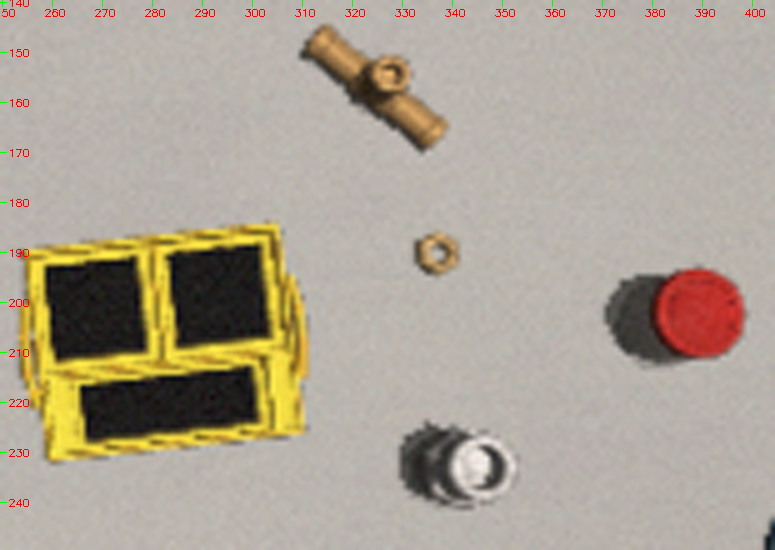

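View pics/sL.png

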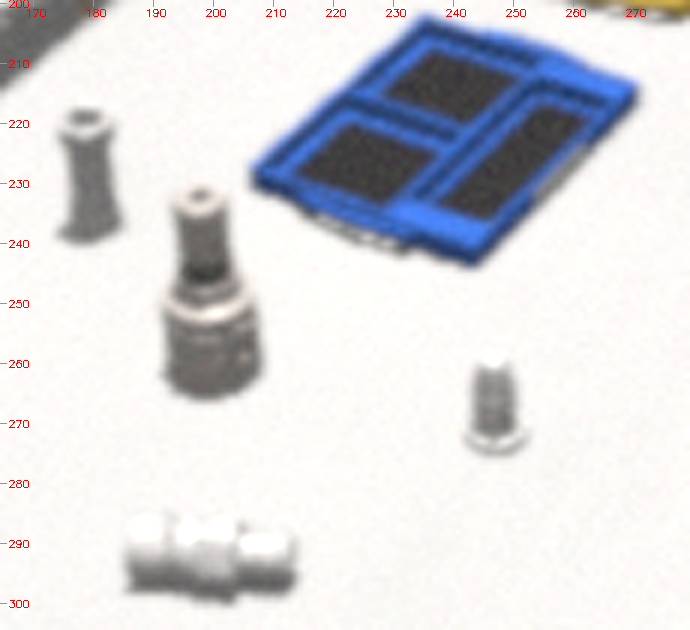

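View pics/sR.png

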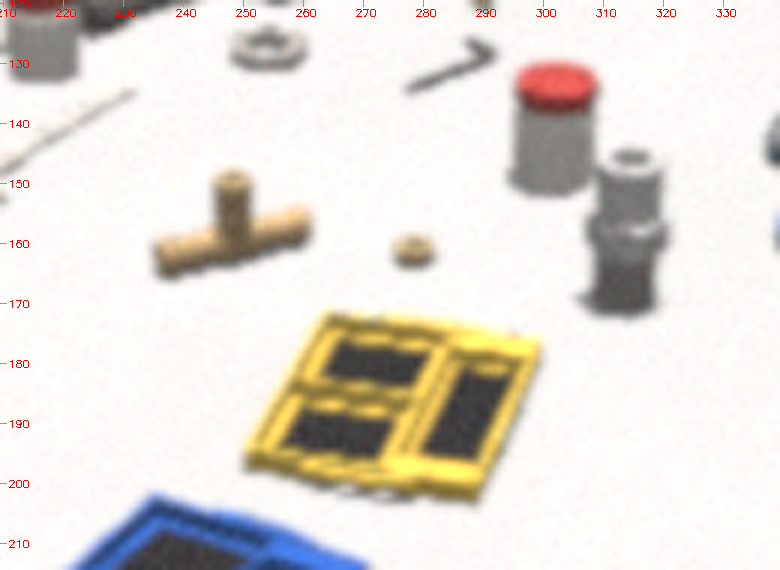

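```bash
cat > geo.py <<'E'
import numpy as np, cv2
from workcell import arm
C={n:arm.get_calibration(n) for n in("top","side")}
def ray(n,p):
    c=C[n];d=c["rotation"]@np.array([(p[0]-c["cx"])/c["fx"],(p[1]-c["cy"])/c["fy"],1]);return c["origin"],d/np.linalg.norm(d)
def onz(n,p,z):
    o,d=ray(n,p);return o+d*(z-o[2])/d[2]
def tri(pt,ps):
    o1,d1=ray("top",pt);o2,d2=ray("side",ps)
    A=np.stack([d1,-d2],1);t=np.linalg.lstsq(A,o2-o1,rcond=None)[0]
    a,b=o1+d1*t[0],o2+d2*t[1];return (a+b)/2,np.linalg.norm(a-b)
def proj(n,P):
    c=C[n];v=(np.asarray(P)-c["origin"])@c["rotation"];return np.stack([c["fx"]*v[...,0]/v[...,2]+c["cx"],c["fy"]*v[...,1]/v[...,2]+c["cy"]],-1)
def black(img,n,boxes,z=3):
    g=img.max(2).astype(float); out=[]
    m=(g<60).astype(np.uint8)
    k,l,st,ce=cv2.connectedComponentsWithStats(m,connectivity=4)
    for i in range(1,k):
        if 80<st[i,4]<1500 and boxes[0]<ce[i,0]<boxes[2] and boxes[1]<ce[i,1]<boxes[3]:
            out.append((st[i,4],ce[i].round(1),onz(n,ce[i],z).round(1)))
    return out
E
python3 - <<'E'
from geo import *
np.set_printoptions(precision=1,suppress=True)
for nm,t,s,z in [("stub",(165.5,153.5),(179,219),63),("arbor",(136,187),(198,232),98),("hex",(345.5,233),(314,146),94),("jar",(389.5,202.5),(302.5,133),69),("tee",(327.5,154),(248,149),55)]:
    print(nm,"top@z",onz("top",t,z),"side@z",onz("side",s,z),"tri",*tri(t,s))
for p in [(313.5,148),(336,166)]: print("run end",onz("top",p,20))
print("barb",onz("top",(142,235),46),"nut",onz("top",(337,190),12),"coup",onz("top",(102,201),20),onz("top",(107,220),20))
for n,b in(("top",[170,160,320,240]),("side",[200,160,310,250])):
    for r in black(cv2.imread(f"pics/{n}0.png"),n,b): print(n,*r)
E
```

```text
stub top@z [643.1 246.2  63. ] side@z [643.2 245.   63. ] tri [642.8 245.9  63.8] 0.36258047302168667
arbor top@z [535.6 317.7  98. ] side@z [535.1 317.   98. ] tri [535.2 317.4  98.3] 0.6997747829247607
hex top@z [ 419.7 -287.1   94. ] side@z [ 420.7 -287.1   94. ] tri [ 420.1 -286.8   94.2] 0.8614112950098145
jar top@z [ 513.  -424.9   69. ] side@z [ 511.5 -422.2   69. ] tri [ 513.  -425.7   67.2] 0.5047837405272336
tee top@z [ 657.2 -243.3   55. ] side@z [ 657.2 -244.9   55. ] tri [ 656.7 -243.2   56. ] 0.642219075219324
run end [ 682.8 -206.7   20. ]
run end [ 627.4 -277.6   20. ]
barb [398.4 306.9  46. ] nut [ 552.8 -282.7   12. ] coup [498.2 442.4  20. ] [440.6 423.1  20. ]
top 349 [196.3 189.3] [544.1 157.6   3. ]
top 348 [221.  192.6] [535.8  79.7   3. ]
top 338 [293.1 198.5] [ 523.2 -146.8    3. ]
top 344 [268.4 201.2] [512.7 -69.3   3. ]
top 395 [205.6 211.3] [476.  125.8   3. ]
top 376 [283.1 220.2] [ 454.6 -116.5    3. ]
side 101 [287.4 188.7] [ 454.  -123.4    3. ]
side 123 [239.7 213.9] [535.3  75.1   3. ]
side 155 [250.1 226.6] [476.9 122.7   3. ]
side 143 [225.4 226.8] [544.4 153.3   3. ]
```

```bash
cat > rob.py <<'E'
import numpy as np
from workcell import arm
def R(deg):
    a=np.radians(deg);y=np.array([np.cos(a),np.sin(a),0]);z=np.array([0,0,-1.]);return np.stack([np.cross(y,z),y,z],1)
def best(p,degs):
    q0=np.array(arm.read_state()["q"]);b=None
    for d in degs:
        for k in(0,180):
            q=arm.ik(list(p),R(d+k))
            if q is None: continue
            c=np.abs(np.array(q)-q0).max()+(5 if abs(q[6])>2.4 else 0)
            if b is None or c<b[0]: b=(c,d+k)
    return b
def T(): return round(arm.read_state()["time"],2)
def pick(xy,z,degs,force,up=200,app=110):
    x,y=xy
    c,d=best((x,y,z+app),degs); print("pick deg",d,round(c,2))
    arm.goto([x,y,z+app],R(d))
    hit=arm.line_to([x,y,z],velocity=130,force_limit=15)
    if hit: print("HIT",arm.read_state()["position"]); return False
    arm.close(force); print("width mm",round(arm.read_state()["width"]*85,1))
    arm.line_to([x,y,up],velocity=200)
    s=arm.read_state();print("lifted width",round(s["width"]*85,1),"F",np.round(s["ft_force"],1),"t",T())
def place(xy,z,degs,up=200,retreat=None):
    x,y=xy; c,d=best((x,y,up),degs); print("place deg",d,round(c,2))
    arm.goto([x,y,up],R(d))
    arm.line_to([x,y,z+15],velocity=180)
    hit=arm.line_to([x,y,z-3],velocity=25,force_limit=5)
    print("contact",hit,"z",round(arm.read_state()["position"][2],1),"expected",z)
    arm.let_go(); arm.line_to([x,y,max(z+90,up)],velocity=200)
    print("t",T())
E
python3 - <<'E'
from rob import *
for p in [(657,-243.5,200),(476,126,200),(513,-425,200),(544,157,200),(420,-287,250),(536,80,250),(535.5,317.5,250),(523,-147,250),(643,246,200),(513,-69,200)]:
    print(p,[None if (q:=arm.ik(list(p),R(d))) is None else np.round(q,2)[[0,6]] for d in(-90,-38,0,90,180)])
pick((657,-244),28,[-38],50)
E
```

```text
(657, -243.5, 200) [array([ 0.56, -1.41]), array([ 0.62, -0.53]), array([0.69, 0.09]), array([0.72, 1.65]), array([-0.37, -2.42])]
(476, 126, 200) [array([ 0.77, -2.1 ]), array([ 0.85, -1.25]), array([ 0.83, -0.58]), array([0.78, 1.03]), array([0.85, 2.55])]
(513, -425, 200) [array([ 0.78, -1.01]), array([ 0.86, -0.14]), array([0.92, 0.5 ]), array([1.05, 2.01]), array([ 0.64, -2.52])]
(544, 157, 200) [array([ 0.47, -2.19]), array([ 0.57, -1.36]), array([ 0.58, -0.7 ]), array([0.58, 0.87]), array([0.59, 2.43])]
(420, -287, 250) [array([ 0.81, -1.08]), array([ 0.91, -0.18]), array([0.98, 0.47]), array([1.06, 2.04]), array([-0.58, -2.55])]
(536, 80, 250) [array([ 0.67, -2.  ]), array([ 0.7, -1.1]), array([ 0.69, -0.44]), array([0.68, 1.14]), array([0.84, 2.58])]
(535.5, 317.5, 250) [array([-0.71, -2.15]), array([-0.11, -1.43]), array([ 0.13, -0.9 ]), array([0.13, 0.67]), array([0.22, 2.16])]
(523, -147, 250) [array([ 0.68, -1.46]), array([ 0.73, -0.56]), array([0.78, 0.09]), array([0.82, 1.65]), None]
(643, 246, 200) [array([ 0.11, -2.27]), array([ 0.17, -1.41]), array([ 0.18, -0.76]), array([0.25, 0.76]), array([0.28, 2.29])]
(513, -69, 200) [array([ 0.68, -1.62]), array([ 0.71, -0.72]), array([ 0.73, -0.06]), array([0.79, 1.5 ]), None]
pick deg -38 0.64
width mm 22.1
lifted width 22.1 F [ 0.1 -1.  -1.7] t 4.92
```

Run:
```python
from rob import *
from z import crop
import cv2
a=arm.read_camera("side");crop(a,"pics/g1.png",200,60,130,100,6)
```

```text
(no output)
```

View pics/g1.png

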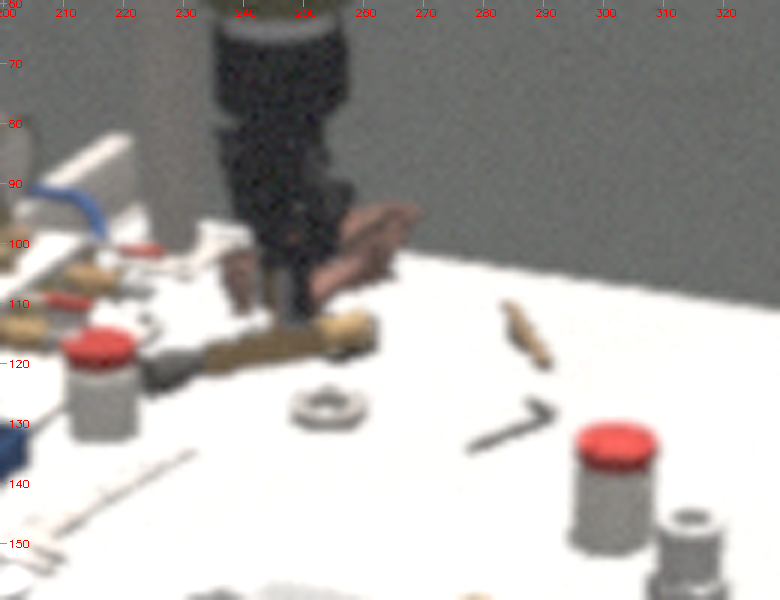

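The tee is held level, its run spanning about (233,119) to (262,115). I'll place it.

Run:
```python
from rob import *
from z import crop
place((476,125.5),31,[-6.1])
crop(arm.read_camera("side"),"pics/g2s.png",165,180,130,100,6)
pick((512.5,-424.5),20,[0,-45,-90],35,up=180)
crop(arm.read_camera("top"),"pics/g2.png",170,140,140,110,5)
```

```text
place deg -6.1 0.56
contact True z 31.2 expected 31
t 9.72
pick deg -90 0.64
width mm 51.9
lifted width 52.2 F [ 0.4 -1.  -1.4] t 14.12
```

View pics/g2.png

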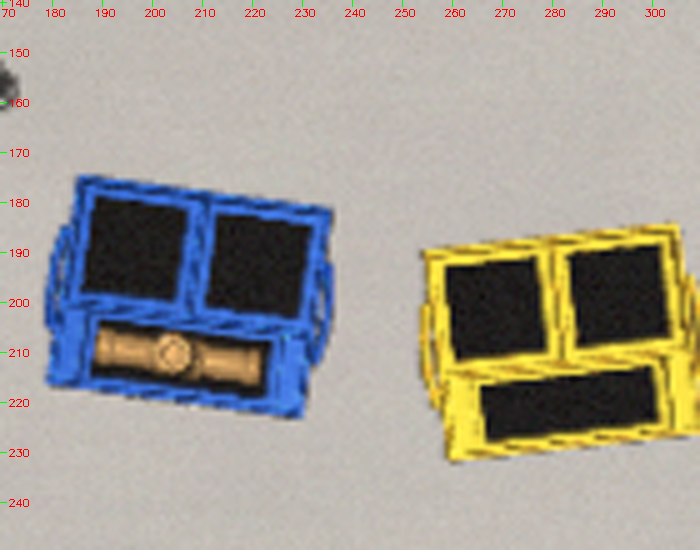

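View pics/g2s.png

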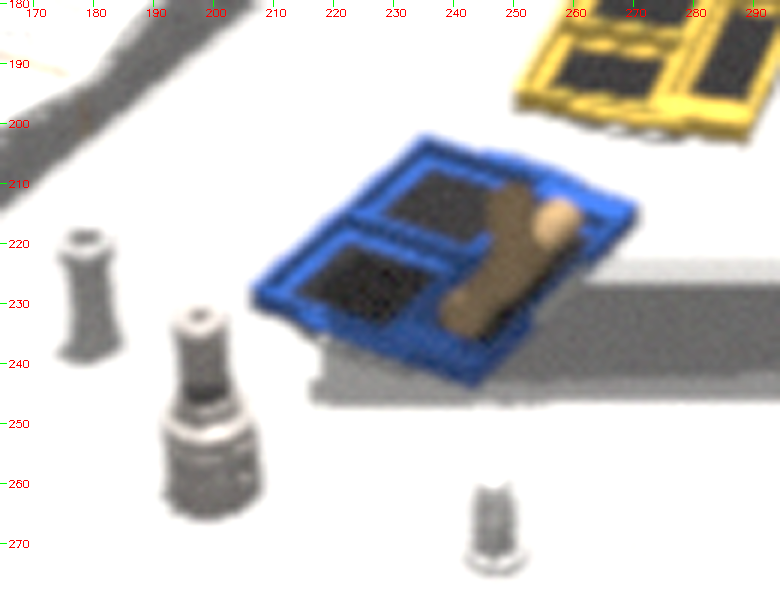

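The tee lies in the slot, run spanning (188–223, 210) in the top view, branch top at (204,210). It seated at the expected height. Next come the jar, placed in the left bay, and the adapter pick.

Run:
```python
from rob import *
from z import crop
place((544,156),23,[83.9],up=180)
crop(arm.read_camera("side"),"pics/g3s.png",165,180,130,100,6)
pick((420,-287),61,[0,-45,-90],70,up=220)
crop(arm.read_camera("top"),"pics/g3.png",170,140,140,110,5)
```

```text
place deg 263.9 1.16
contact True z 23.4 expected 23
t 19.15
pick deg -90 1.06
width mm 36.7
lifted width 37.2 F [ 0.7  0.2 -2.8] t 23.33
```

View pics/g3.png

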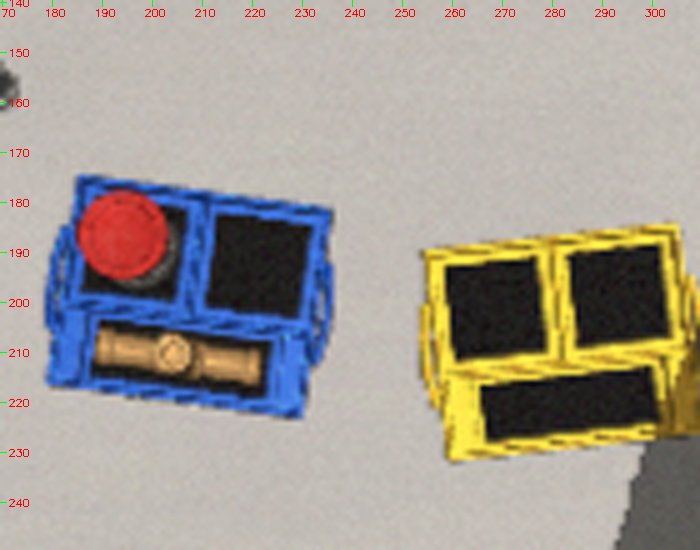

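View pics/g3s.png

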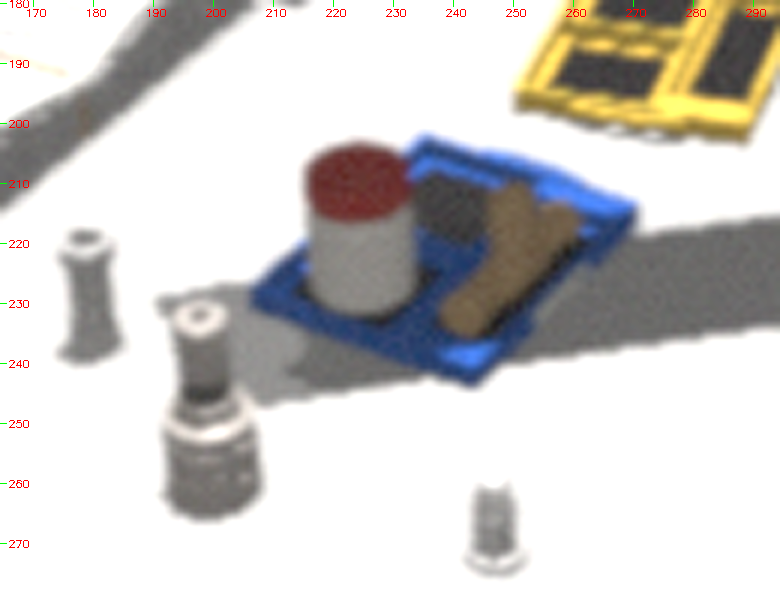

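The jar stands in the left bay, lid at (194,187) in the top view. I'll put the hex adapter in the right bay and then pick the arbor.

Run:
```python
from rob import *
from z import crop
place((536,79),64,[-6.1],up=220)
pick((535.3,317.4),62,[0,45,90,-45],80,up=225)
crop(arm.read_camera("side"),"pics/g4s.png",165,160,130,100,6)
crop(arm.read_camera("top"),"pics/g4.png",170,140,140,110,5)
```

```text
place deg -6.1 0.98
contact True z 64.6 expected 64
t 27.79
pick deg 45 0.41
width mm 21.8
lifted width 21.8 F [ 1.8 -0.1 -3.9] t 31.32
```

View pics/g4.png

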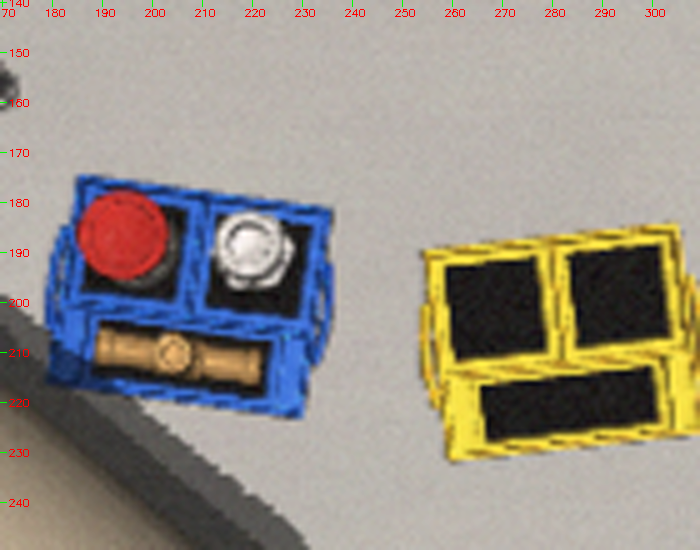

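View pics/g4s.png

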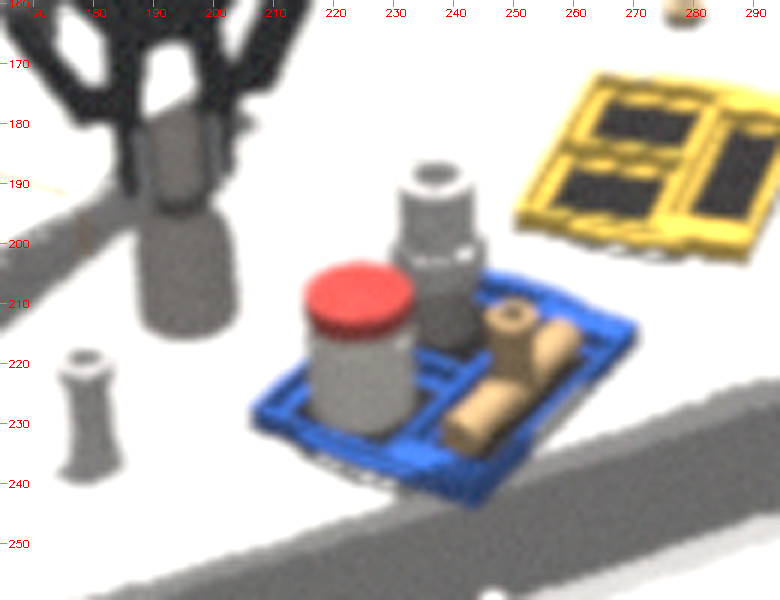

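The blue kit is complete: adapter upright at (219,188) in the top view. The arbor is held upright. Next I'll place the arbor in the yellow tray's right bay and pick the stub.

Run:
```python
from rob import *
from z import crop
place((523,-146.5),65,[7.7],up=225)
pick((643,245.8),21,[0,45,90,-45],30,up=190)
crop(arm.read_camera("side"),"pics/g5s.png",165,120,130,100,6)
crop(arm.read_camera("top"),"pics/g5.png",170,140,140,110,5)
```

```text
place deg 7.7 0.89
contact True z 65.3 expected 65
t 36.24
pick deg 90 0.81
width mm 24.7
lifted width 25.2 F [-0.6  0.  -1.5] t 40.37
```

View pics/g5.png

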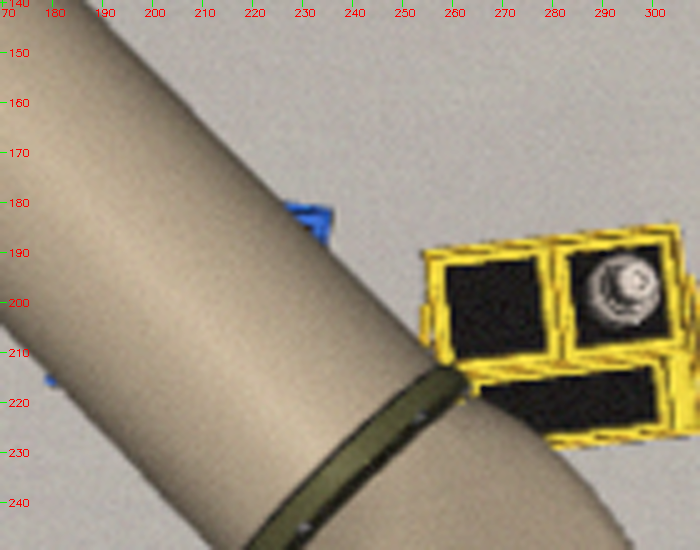

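View pics/g5s.png

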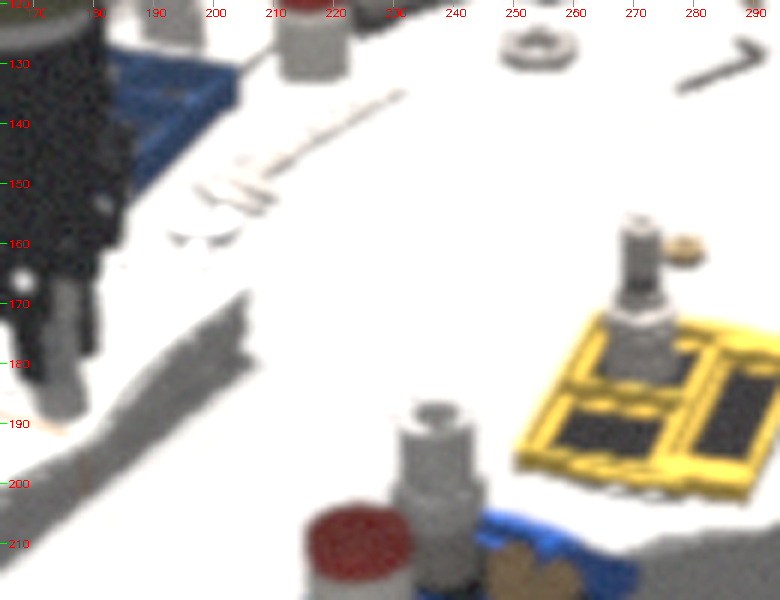

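Run:
```python
from rob import *
from z import crop
place((513,-69.5),24,[7.7],up=190)
# move aside for a clear view
arm.goto_joints([1.281, 0.332, -0.065, 1.46, 0.022, 1.35, -0.088]); arm.sleep(.3)
t=arm.read_camera("top");s=arm.read_camera("side")
crop(t,"pics/g6.png",95,140,158,110,5);crop(t,"pics/g6r.png",245,140,155,110,5);crop(s,"pics/g6s.png",165,120,160,120,5);crop(s,"pics/g6t.png",165,200,115,105,6)
print(T(),arm.read_state()["ft_force"])
```

```text
place deg 7.7 0.78
contact True z 24.0 expected 24
t 44.93
47.61 [-0.88390734  0.02531265  0.32636555]
```

View pics/g6.png

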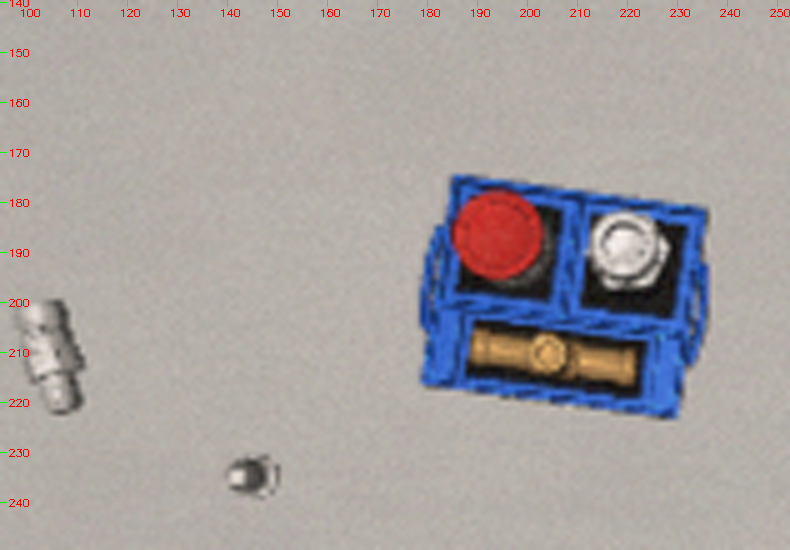

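View pics/g6r.png

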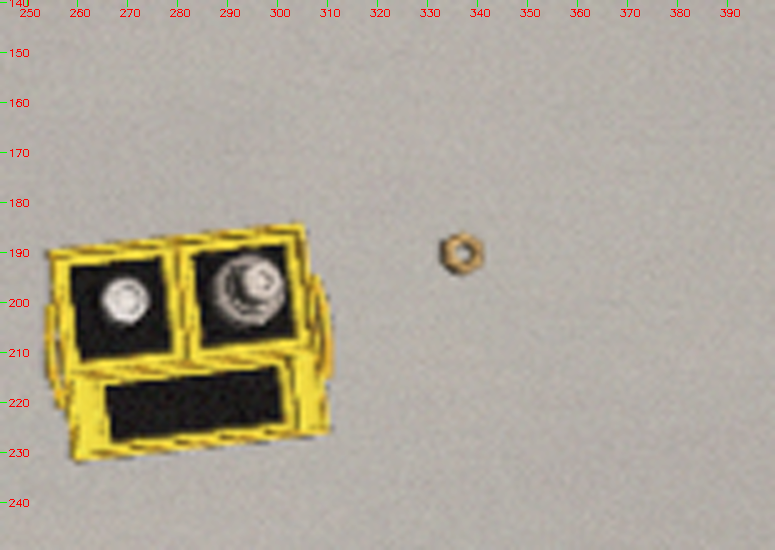

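View pics/g6s.png

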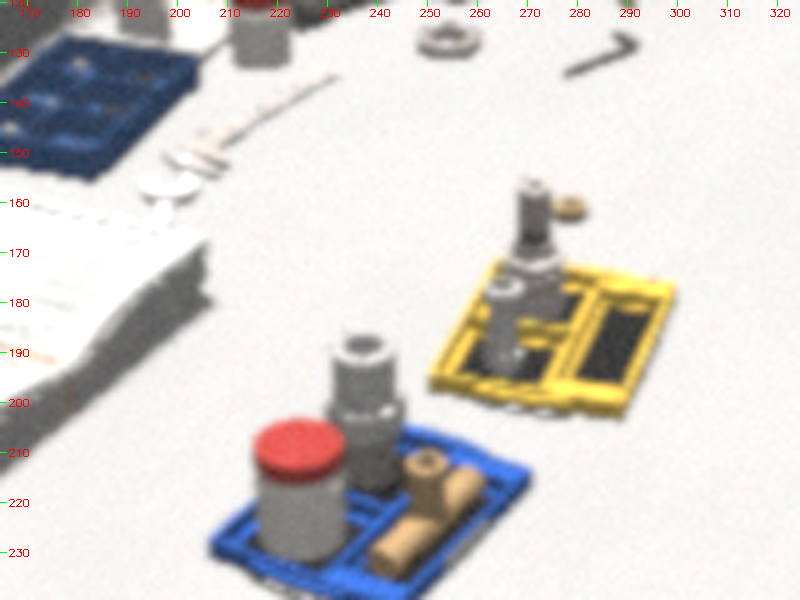

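All five parts stand or lie in their compartments. The barb (145,235), coupler (104,210) and nut (337,190) have not moved.

Run:
```python
from rob import *
from geo import onz
for n,p,z,t in [("jar",(194,187),72,(544,157)),("hex",(219.5,188.5),97,(536,79.5)),("tee",(204,210.5),58,(476,125.5)),("arbor",(297,196),101,(523,-147)),("stub",(269.5,200),66,(513,-69.5))]: print(n,onz("top",p,z).round(1),t)
arm.sign_off()
```

```text
jar [543.1 155.1  72. ] (544, 157)
hex [537.9  77.9  97. ] (536, 79.5)
tee [475.4 124.5  58. ] (476, 125.5)
arbor [ 521.8 -145.6  101. ] (523, -147)
stub [511.2 -68.9  66. ] (513, -69.5)
the job is handed in; nothing more can be done
```

Both kits are made up and the job was handed in at about 48 s, well inside the 122 s limit.

- **Blue tray:** the tee went into the long slot first, branch up. The jar is in the left bay and the hex adapter in the right bay, both upright.
- **Yellow tray:** the arbor is upright in the right bay and the tube stub upright in the left bay.

**Last checks:**
- Every part touched down within 0.6 mm of its expected height.
- The final pictures put each part within about 3 mm of the centre of its compartment.
- The barbed plug, nut and coupler look unmoved.
- The arm was back at its start pose, touching nothing, when I handed in.
- No check failed or disagreed.

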